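# Put the clay-class tools back on their shadow pads

### The arm

A 6-joint arm with a two-finger parallel gripper is mounted at the origin on the work surface. World frame = base frame: x ahead of the robot, y to its left, z up, the work surface at z = 0. Lengths are in m, angles in rad, forces in N, time in s.
With the tool pointing down it reaches from about 0.275 to 1 m from the base axis. Payload 8.4 kg.
Tool frame: the origin (TCP) lies on the mounting face of the last link; the fingertips stand 173 mm ahead of it and the grasp point (between the pads) lies 155 mm ahead of it; z points along the fingers, y is the line along which they close (so a half turn about z gives the same grasp; the last joint's range is limited). The gripper opens to 85 mm and grips with 20 to 120 N. Pads are 22 mm wide; open, the fingers measure 114 mm over their backs; the gripper's body (76 mm by 85 mm) begins 54 mm behind the grasp point. The pads swing forward as they close: fully open they stand 13 mm farther back than shut.
Start: joints at [1.172, 0.353, 1.633, -0, 1.155, -0.002], TCP at [0.242, 0.576, 0.405] pointing down, gripper open.
Joint ranges: [-2.63, 2.63], [-0.92, 2.1], [0.06, 2.66], [-1.3, 4.44], [0, 2.69], [-3.02, 3.02]. Speed limits (rad/s): [2.22, 2.22, 2.79, 3.14, 3.14, 3.14].

### API

Orientations are given as a rotation vector (axis times angle).
In Python, from station import arm gives the robot as it stands.
- The arm moves only by the tool jog_arm, never from a script. Its arguments are lists of equal length, an entry for each row: "grip": the closure, from -1 (fully open) to 1 (shut); "xyz": the shift along the tool's x, y, z each as a share of 0.2 m, from -1 to 1, a list of three; "twist": the turn, a rotation vector about the tool's x, y, z each as a share of 60 degrees, from -1 to 1, a list of three. A call has 1 to 12 rows; each row is the pose to reach, as a shift and turn from the pose commanded when the call began, along the tool's axes at that moment; what a row does not reach only later rows make up. A row lasts 1/10 s, in which the tool goes at most 50 mm and 8.59 degrees, less where a joint would pass 70% of its speed; a pose out of reach is approached as far as the arm can. A call with a number of a shift or a turn outside -1 to 1 is refused whole. A call with a gripper value outside its range is refused whole. The fingers move at their own pace and stop on an object; "force" is the grip in N (left out, the last holds). Time passes only in rows, so rows that repeat a pose let the fingers close. It gives the time, the measured TCP pose, the force, the opening and the grip force at its end, in the units of the state.
- arm.read_state(): the state, without advancing time (a new reading comes with each control period).
- arm.camera(name): name is "scene" or "side" or "wrist"; returns the picture (400x640x3 uint8, red, green, blue); there is no depth.
- arm.camera_params(name): a dict with "intrinsics" (3x3 intrinsics, pixels), "position" and "attitude" of the camera in the world. Camera axes: x right, y down, z forward; pixel columns grow to the right and rows downward; lengths in m; the calibration is good to about 2 mm. The wrist camera is an equidistant fisheye: a pixel r from the principal point sees the ray r / f radians off the axis. A picture is of the moment at which its call begins: read the wrist's pose just before it. camera_params takes no time and is no camera call; for the wrist camera it gives the pose at the moment of the call.
- arm.job_done(): hands the job in; it is judged then, once.
Trained networks look in the newest picture that a camera, given by its name, has taken for a name from the list of things; names that differ only in an ending like _2 or _b are one class to them, and where a whole thing is asked for, a point or a joint stands for the part that bears it (a point fixed in the world has none). Each returns a list of dicts, best first, with "confidence" (0 to 1); they miss things now and then, are a little off and sometimes report something else, mostly with a low value. They report only what shows in the picture. A call takes as long as a camera call. They do not tell look-alikes from the thing itself.
- arm.masks_of(thing, camera): "mask" (400x640 bool, what is visible of it) and "position" ([column, row] in pixels, amid what is visible of it).
- arm.spot_point(thing, camera): "position" ([column, row] in pixels: a listed point, or the origin of a listed thing).
The state is a dict: "time_s": time; "joint_positions": joint angles; "qvel": joint speeds; "joint_torque": joint torques, N m; "tcp_pos": TCP position; "orientation": TCP orientation; "ft_force": force on the tool from outside, world axes, zero at the start; "torque": the same for the moment, N m; "gripper_width": finger opening in m; "grip_force": force on a finger pad.
Only numpy, scipy, OpenCV 4.12 (cv2) and the standard library are available. Lean on these libraries where they do the work, as an engineer would, in place of code of your own. Each camera call takes 0.05 s, during which the arm holds its last target. There are 200 camera calls.

### The job

Tidy up after the clay lesson: stand the clay stamp, the sanding block, the glue stick and the cup upright, each in the middle of the wooden pad whose dark painted shape matches its footprint (a little larger all round), with the stamp and the block squared up to their shapes. Do not tip any of them over on the way, and leave the pupils' clay pot and blue bowl where they stand.

Things in the scene. Friction and masses are not known exactly. Their poses are not given: they have to be found in the camera images.
- stamp: Wooden clay stamp: dark square foot 52 x 52 mm, 18 mm high, with an upright pale round handle 26 mm in diameter on its centre, from 18 to 70 mm above the underside. Origin: centre of the underside; x and y along the foot's sides, z up. 90 to 160 g.
- block: Sanding block, orange on a black sole, 90 (x) x 42 (y) x 32 (z) mm. Origin: centre of the underside; x along its length, z up. 80 to 145 g.
- glue: Glue stick standing upright: white cylinder with a blue band and green cap, 30 mm in diameter, 95 mm high. Origin: centre of the underside, z up. 45 to 80 g.
- cup: Yellow plastic cup, standing mouth up, straight-sided, outer diameter 56 mm, height 78 mm, wall 3 mm, empty. Origin: centre of the underside, z up. 45 to 80 g.
- pad_square: Fixed plywood pad 110 x 110 x 6 mm with a dark painted square 72 x 72 mm in its middle. Origin: centre of its underside (its top is 6 mm higher); x and y along the sides of the square.
- pad_oblong: Fixed plywood pad 90 (x) x 140 (y) x 6 mm with a dark painted oblong 62 (x) x 110 (y) mm in its middle. Origin: centre of its underside (its top is 6 mm higher); the oblong's length is along y.
- pad_small_round: Fixed plywood pad 90 x 90 x 6 mm with a dark painted disc 50 mm in diameter in its middle. Origin: centre of its underside (its top is 6 mm higher).
- pad_large_round: Fixed plywood pad 110 x 110 x 6 mm with a dark painted disc 76 mm in diameter in its middle. Origin: centre of its underside (its top is 6 mm higher).
- claypot: A pupil's grey-brown clay pot, to be left alone: 64 mm in diameter, 62 mm high, open at the top. Origin: centre of the underside, z up.
- bowl: A pupil's blue glazed bowl, to be left alone: rim 84 mm in diameter, 36 mm high. Origin: centre of the underside, z up.
Things that resemble listed ones, but are neither listed nor needed, are in the scene too. What is shaped like the block but pink is not meant.

How it is judged:
By the outcome, as a careful person would: the job done as asked, in the order asked, and still so for the second after the job is handed in, with the robot touching nothing.
It also fails if it takes over 109 s, if anything falls off the work surface, if the arm or the gripper's body presses on something with over 40 N, if the wrist force passes 120 N, or if a joint passes its speed limit or range.

## Working session

There is one attempt and no reset: what is moved stays moved. The work goes in short steps, Python scripts to look and compute and a tool call to move; the robot and the scene stay as the last step left them, time stands still between calls to the robot, and variables do not carry over. Pictures are saved under pics/ and viewed, at most 14 in all, crops included, and the job is handed in when it is done.

Besides the shell and the picture viewer there is one more tool, called after ">>>" by a JSON object that holds its "api" and its "payload", one argument or row to a line. jog_arm: Moves the arm, as the interface text tells. Its arguments: {"type":"object","properties":{"grip":{"type":"array","items":{"type":"number"}},"xyz":{"type":"array","items":{"type":"array","items":{"type":"number","minimum":-1,"maximum":1}}},"twist":{"type":"array","items":{"type":"array","items":{"type":"number","minimum":-1,"maximum":1}}},"force":{"type":"number"}},"required":["grip","xyz","twist"]}

```bash
ls; mkdir -p pics; python3 - <<'E'
from station import arm
import cv2,numpy as np
s=arm.read_state();print({k:np.round(v,3).tolist() for k,v in s.items()})
for n in("scene","side","wrist"):
    p=arm.camera_params(n);print(n,{k:np.round(v,3).tolist() for k,v in p.items()})
    cv2.imwrite(f"pics/{n}0.png",arm.camera(n)[:,:,::-1])
    for t in "stamp block glue cup pad_square pad_oblong pad_small_round pad_large_round claypot bowl".split():
        print(n,t,[(np.round(d["position"]).tolist(),round(d["confidence"],2)) for d in arm.spot_point(t,n)][:4]) if n!="wrist" else None
E
```

```text
pics
{'time_s': 0.0, 'joint_positions': [1.172, 0.354, 1.634, 0.0, 1.155, -0.002], 'qvel': [0.0, 0.001, 0.001, -0.001, 0.001, -0.0], 'joint_torque': [0.002, -60.522, -34.209, 0.0, 0.009, 0.0], 'tcp_pos': [0.241, 0.576, 0.404], 'orientation': [-0.619, -3.08, 0.002], 'ft_force': [-0.125, -0.562, -0.631], 'torque': [-0.037, -0.014, -0.033], 'grip_force': 0.0, 'gripper_width': 0.085}
scene {'intrinsics': [[433.328, 0.0, 321.158], [0.0, 433.328, 200.348], [0.0, 0.0, 1.0]], 'position': [1.048, 0.582, 0.859], 'attitude': [-1.116, -2.363, 0.978]}
scene stamp [([197.0, 207.0], 0.83)]
scene block [([403.0, 222.0], 0.91), ([304.0, 278.0], 0.79), ([446.0, 332.0], 0.74), ([460.0, 241.0], 0.65)]
scene glue [([251.0, 178.0], 0.67)]
scene cup [([240.0, 240.0], 0.75)]
scene pad_square [([159.0, 175.0], 0.74)]
scene pad_oblong [([201.0, 150.0], 0.66)]
scene pad_small_round [([345.0, 239.0], 0.93)]
scene pad_large_round [([413.0, 279.0], 0.74)]
scene claypot [([295.0, 206.0], 0.7)]
scene bowl [([375.0, 325.0], 0.65), ([201.0, 151.0], 0.36)]
side {'intrinsics': [[367.221, 0.0, 319.853], [0.0, 367.221, 195.15], [0.0, 0.0, 1.0]], 'position': [0.175, -0.504, 0.752], 'attitude': [-2.373, 0.419, -0.188]}
side stamp [([438.0, 274.0], 0.63)]
side block [([298.0, 111.0], 0.85), ([258.0, 122.0], 0.85), ([365.0, 169.0], 0.72), ([337.0, 230.0], 0.71)]
side glue [([375.0, 295.0], 0.72)]
side cup [([400.0, 214.0], 0.62)]
side pad_square [([484.0, 348.0], 0.6)]
side pad_oblong [([418.0, 380.0], 0.8), ([333.0, 228.0], 0.62)]
side pad_small_round [([317.0, 177.0], 0.84)]
side pad_large_round [([292.0, 142.0], 0.62), ([335.0, 231.0], 0.21)]
side claypot [([336.0, 228.0], 0.59)]
side bowl [([341.0, 131.0], 0.91), ([363.0, 169.0], 0.47)]
wrist {'intrinsics': [[309.707, 0.0, 320.584], [0.0, 309.707, 198.321], [0.0, 0.0, 1.0]], 'position': [0.166, 0.608, 0.374], 'attitude': [2.381, 1.584, 0.26]}
```

View pics/scene0.png

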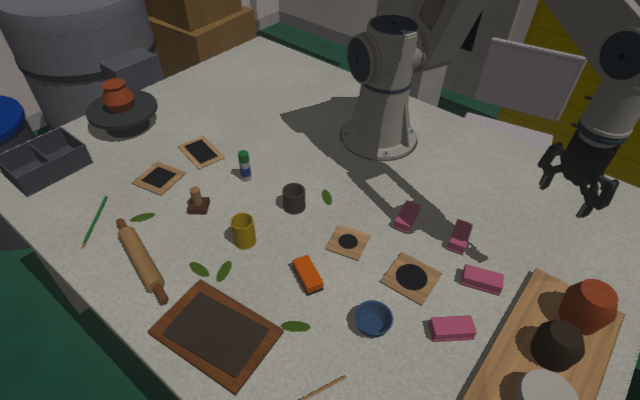

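View pics/side0.png

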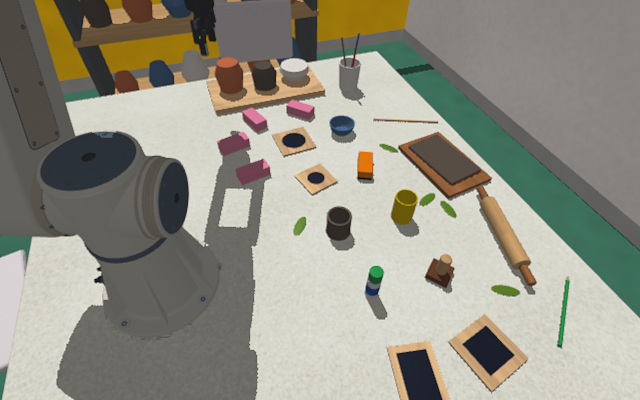

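The scene view shows the stamp (198,203), orange block (308,274), glue (244,165), cup (243,232), square pad (159,178), oblong pad (201,151), small round pad (347,241) and large round pad (411,277). In the side view the same things are at (440,270), (365,165), (375,281), (404,207), (487,350), (418,378), (316,178) and (293,141).
Block candidates in the scene view are four pink ones at (407,216), (460,236), (482,279) and (453,328), and the orange one at (308,274), which I choose. Nothing else resembles the stamp, glue or cup apart from the clay pot (294,198) and the pots on the board.

```bash
cat > h.py <<'E'
from station import arm
import cv2,numpy as np
from scipy.spatial.transform import Rotation as Ro
def cam(n):
    p=arm.camera_params(n);return n,np.array(p["intrinsics"]),np.array(p["position"]),Ro.from_rotvec(p["attitude"]).as_matrix()
def rays(c,uv):
    n,K,p,R=c;uv=np.atleast_2d(uv).astype(float)
    x=(uv-K[:2,2])/K[0,0]
    if n=="wrist":
        r=np.linalg.norm(x,axis=1)+1e-12
        d=np.c_[x*(np.sin(r)/r)[:,None],np.cos(r)]
    else: d=np.c_[x,np.ones(len(x))]
    d=d@R.T;return d/np.linalg.norm(d,axis=1)[:,None]
def plane(c,uv,z):
    d=rays(c,uv);return (c[2]+d*((z-c[2][2])/d[:,2])[:,None])
def tri(obs): # list of (cam,uv)
    A=0;b=0;P=[]
    for c,uv in obs:
        d=rays(c,uv)[0];M=np.eye(3)-np.outer(d,d);A=A+M;b=b+M@c[2];P.append((M,c[2]))
    X=np.linalg.solve(A,b);return X,[np.linalg.norm(M@(X-p))*1000 for M,p in P]
def rect(c,mask,z):
    cs,_=cv2.findContours(mask.astype(np.uint8),cv2.RETR_EXTERNAL,cv2.CHAIN_APPROX_NONE)
    k=max(cs,key=cv2.contourArea)[:,0,:];w=plane(c,k,z)[:,:2]
    (cx,cy),(a,b),t=cv2.minAreaRect((w*1000).astype(np.float32))
    return [round(v,1) for v in(cx,cy,a,b,t)]
def tool():
    s=arm.read_state();R=Ro.from_rotvec(s["orientation"]).as_matrix()
    return np.array(s["tcp_pos"]),R
def goto(x,y,z,a): # target TCP, a = direction (deg) of tool y axis; shares for jog
    p,R=tool();d=R.T@(np.array([x,y,z])-p)/0.2
    best=None
    for k in(0,180):
        t=np.radians(a+k);Y=np.array([np.cos(t),np.sin(t),0]);Z=np.array([0,0,-1.]);T=np.c_[np.cross(Y,Z),Y,Z]
        r=Ro.from_matrix(R.T@T).as_rotvec(degrees=True)/60
        print("xyz",np.round(d,3),"twist",np.round(r,3))
E
python3 - <<'E'
from h import *
C={n:cam(n) for n in("scene","side")}
for n in C: arm.camera(n)
want=dict(stamp=((198,203),(440,270)),block=((308,274),(365,165)),glue=((244,165),(375,281)),cup=((243,232),(404,207)),pad_square=((159,178),(487,350)),pad_oblong=((201,151),(418,378)),pad_small_round=((347,241),(316,178)),pad_large_round=((411,277),(293,141)),claypot=((294,198),(338,223)),bowl=((374,319),(341,125)))
for t,g in want.items():
    obs=[];R=[]
    for n,q in zip(C,g):
        L=[d for d in arm.spot_point(t,n) if np.hypot(*(np.array(d["position"])-q))<25]
        if L: obs.append((C[n],L[0]["position"]))
        M=[d for d in arm.masks_of(t,n) if np.hypot(*(np.array(d["position"])-q))<20]
        if M and t.startswith("pad"): R.append(rect(C[n],M[0]["mask"],.006))
        elif M and t in("block",):R.append(rect(C[n],M[0]["mask"],.016))
    print(t,*[np.round(v,3).tolist() for v in tri(obs)] if len(obs)==2 else obs,R)
p,Rt=tool();c=cam("wrist");print("cam in tool",Rt.T@(c[2]-p),(Rt.T@c[3]).round(3).tolist(),Rt.round(2).tolist())
E
```

```text
stamp [0.594, -0.197, 0.007] [4.726, 4.726] []
block [0.587, 0.18, 0.003] [0.725, 0.725] [[586.4, 187.2, 112.8, 50.9, 61.7], [588.1, 189.3, 122.3, 44.5, 64.1]]
glue (('scene', array([[433.3278357 ,   0.        , 321.1578054 ],
       [  0.        , 433.3278357 , 200.34833373],
       [  0.        ,   0.        ,   1.        ]]), array([1.04794909, 0.58222859, 0.85893421]), array([[-0.62893844,  0.5362229 , -0.56294   ],
       [ 0.77720805,  0.45190351, -0.43787084],
       [ 0.01959819, -0.7129153 , -0.70097624]])), [248.6, 177.4]) []
cup [0.605, -0.008, 0.006] [3.785, 3.785] []
pad_square [0.596, -0.38, 0.012] [1.401, 1.401] [[595.2, -373.9, 114.2, 114.6, 11.8], [595.0, -376.1, 112.0, 109.9, 12.6]]
pad_oblong (('scene', array([[433.3278357 ,   0.        , 321.1578054 ],
       [  0.        , 433.3278357 , 200.34833373],
       [  0.        ,   0.        ,   1.        ]]), array([1.04794909, 0.58222859, 0.85893421]), array([[-0.62893844,  0.5362229 , -0.56294   ],
       [ 0.77720805,  0.45190351, -0.43787084],
       [ 0.01959819, -0.7129153 , -0.70097624]])), [202.5, 148.7]) [[436
[... 219 characters left out ...]
, -0.007] [4.715, 4.715] [[428.9, 378.8, 115.1, 110.3, 3.9], [426.9, 376.8, 111.9, 117.9, 2.8]]
claypot [0.428, 0.002, 0.004] [2.971, 2.971] []
bowl (('scene', array([[433.3278357 ,   0.        , 321.1578054 ],
       [  0.        , 433.3278357 , 200.34833373],
       [  0.        ,   0.        ,   1.        ]]), array([1.04794909, 0.58222859, 0.85893421]), array([[-0.62893844,  0.5362229 , -0.56294   ],
       [ 0.77720805,  0.45190351, -0.43787084],
       [ 0.01959819, -0.7129153 , -0.70097624]])), [373.8, 325.2]) []
cam in tool [ 0.08198795 -0.00040789  0.0308316 ] [[-0.0, -0.948, -0.319], [1.0, -0.0, 0.0], [-0.0, -0.319, 0.948]] [[-0.92, 0.39, 0.0], [0.39, 0.92, 0.0], [-0.0, 0.0, -1.0]]
```

>>> {"api": "jog_arm", "payload": {
  "grip": [-1,-1,-1,-1,-1,-1],
  "xyz": [
    [-0.85,-0.66,-0.04],
    [-0.85,-0.66,-0.04],
    [-0.85,-0.66,-0.04],
    [-0.85,-0.66,-0.04],
    [-0.85,-0.66,-0.04],
    [-0.85,-0.66,-0.04]
  ],
  "twist": [
    [0,0,0],
    [0,0,0],
    [0,0,0],
    [0,0,0],
    [0,0,0],
    [0,0,0]
  ]
}}

```text
time_s: 3.85
tcp_pos: [0.3483, 0.3874, 0.4131]
orientation: [0.624, 3.079, 0.001]
ft_force: [-0.3, 0.0, -0.0]
gripper_width: 0.0854
grip_force: 0.0
```

>>> {"api": "jog_arm", "payload": {
  "grip": [-1,-1,-1,-1,-1,-1,-1],
  "xyz": [
    [-0.85,-0.66,-0.04],
    [-0.85,-0.66,-0.04],
    [-0.85,-0.66,-0.04],
    [-0.85,-0.66,-0.04],
    [-0.85,-0.66,-0.04],
    [-0.85,-0.66,-0.04],
    [-0.85,-0.66,-0.04]
  ],
  "twist": [
    [0,0,0],
    [0,0,0],
    [0,0,0],
    [0,0,0],
    [0,0,0],
    [0,0,0],
    [0,0,0]
  ]
}}

```text
time_s: 4.55
tcp_pos: [0.4531, 0.2025, 0.4206]
orientation: [-0.62, -3.079, -0.001]
ft_force: [-0.7, 1.3, -0.9]
gripper_width: 0.0857
grip_force: 0.0
```

```bash
python3 - <<'E'
from h import *
c=cam("wrist");im=arm.camera("wrist");cv2.imwrite("pics/w1.png",im[:,:,::-1])
for t in ("block","pad_small_round","pad_large_round","cup"):
    for d in arm.masks_of(t,"wrist")[:3]:
        z=.006 if t[0]=="p" else .032
        print(t,np.round(d["position"]),round(d["confidence"],2),rect(c,d["mask"],z))
hsv=cv2.cvtColor(im,cv2.COLOR_RGB2HSV);m=cv2.inRange(hsv,(4,150,120),(20,255,255));print("orange",rect(c,m,.032))
E
```

```text
block [536. 116.] 0.81 [489.9, 505.9, 61.8, 94.6, 43.0]
block [321.  21.] 0.76 [286.2, 271.1, 73.0, 45.8, 10.2]
block [495.  14.] 0.62 [337.3, 502.0, 43.7, 105.1, 17.7]
pad_small_round [311. 153.] 0.82 [436.7, 195.7, 91.7, 91.8, 15.0]
pad_large_round [436.  95.] 0.59 [427.5, 377.0, 112.6, 113.3, 3.8]
cup [238. 314.] 0.88 [614.9, -4.1, 31.5, 113.8, 46.3]
orange [586.1, 188.3, 87.3, 40.7, 63.8]
```

View pics/w1.png

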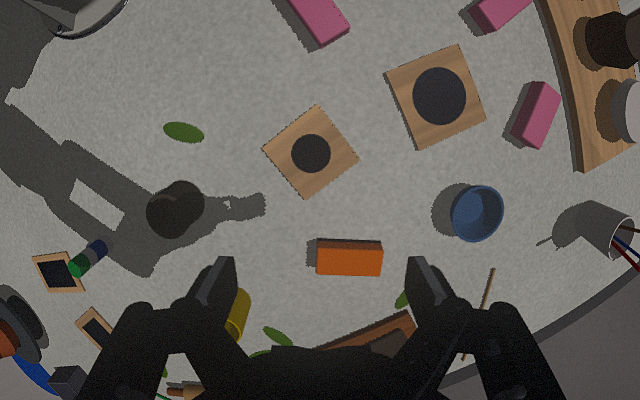

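The picture shows the orange block at (349,257), the small round pad at (311,153) and the large round pad at (438,97). The colour rectangle measures 87 x 41 mm on the block's top plane, which matches the description.

>>> {"api": "jog_arm", "payload": {
  "grip": [-1,-1,-1,-1,-1,-1],
  "xyz": [
    [-0.86,-0.95,0],
    [-0.86,-0.95,0],
    [-0.86,-0.95,0],
    [-0.86,-0.95,0],
    [-0.86,-0.95,0],
    [-0.86,-0.95,0]
  ],
  "twist": [
    [0,0,0],
    [0,0,0],
    [0,0,0],
    [0,0,0],
    [0,0,0],
    [0,0,0]
  ]
}}

```text
time_s: 5.4
tcp_pos: [0.5396, -0.0437, 0.4208]
orientation: [0.623, 3.078, -0.002]
ft_force: [0.2, 0.4, 0.3]
gripper_width: 0.085
grip_force: 0.0
```

>>> {"api": "jog_arm", "payload": {
  "grip": [-1,-1,-1,-1,-1,-1,-1,-1],
  "xyz": [
    [-0.86,-0.95,0],
    [-0.86,-0.95,0],
    [-0.86,-0.95,0],
    [-0.86,-0.95,0],
    [-0.86,-0.95,0],
    [-0.86,-0.95,0],
    [-0.86,-0.95,0],
    [-0.86,-0.95,0]
  ],
  "twist": [
    [0,0,0],
    [0,0,0],
    [0,0,0],
    [0,0,0],
    [0,0,0],
    [0,0,0],
    [0,0,0],
    [0,0,0]
  ]
}}

```text
time_s: 6.2
tcp_pos: [0.6235, -0.2803, 0.4203]
orientation: [-0.618, -3.079, -0.001]
ft_force: [-0.4, -0.3, -0.7]
gripper_width: 0.0853
grip_force: 0.0
```

```bash
python3 - <<'E'
from h import *
c=cam("wrist");im=arm.camera("wrist");cv2.imwrite("pics/w2.png",im[:,:,::-1]);np.savez("w2.npz",im=im,K=c[1],p=c[2],R=c[3])
print(tool()[0])
for t in ("stamp","pad_square","pad_oblong","glue"):
    for d in arm.masks_of(t,"wrist")[:2]:
        z=.006 if t[0]=="p" else .0
        print(t,np.round(d["position"]),round(d["confidence"],2),rect(c,d["mask"],z))
    if t[0]!='p': print([(d["confidence"],plane(c,d["position"],0)) for d in arm.spot_point(t,"wrist")[:2]])
E
```

```text
[ 0.62341403 -0.28001551  0.42055733]
stamp [375. 120.] 0.77 [600.7, -192.3, 56.6, 54.2, 38.2]
[(0.77, array([[ 0.60126716, -0.19216481,  0.        ]])), (0.53, array([[ 0.43726844, -0.38121116,  0.        ]]))]
pad_square [245. 171.] 0.65 [596.1, -376.2, 111.4, 112.9, 12.4]
pad_square [195.  66.] 0.19 [437.5, -378.9, 141.1, 90.9, 77.9]
pad_oblong [196.  64.] 0.76 [437.0, -378.6, 144.2, 93.4, 77.9]
glue [244. 171.] 0.2 [596.3, -377.9, 112.5, 112.9, 12.9]
[]
```

View pics/w2.png

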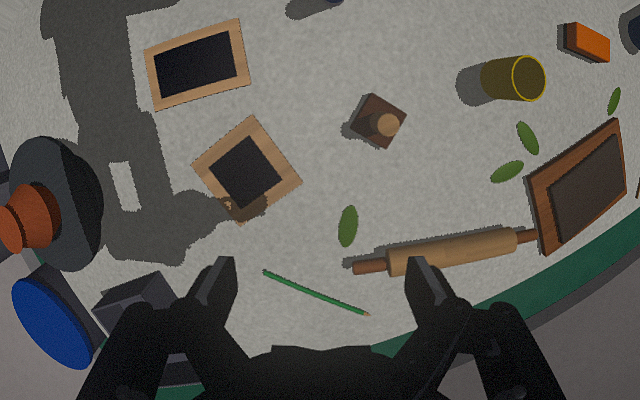

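The picture shows the stamp foot at (378,121) with its handle top at (388,125), the square pad at (246,169) and the oblong pad at (197,64).

```bash
python3 - <<'E'
from h import *
f=np.load("w2.npz");c=("wrist",f["K"],f["p"],f["R"]);im=f["im"];hsv=cv2.cvtColor(im,cv2.COLOR_RGB2HSV)
for n,(u,v),r in (("sq",(246,172),45),("ob",(196,64),55)):
    m=np.zeros((400,640),np.uint8);m[v-r:v+r,u-r:u+r]=1
    g=(im.max(2)<50)&(m>0)
    k,l,st,_=cv2.connectedComponentsWithStats(g.astype(np.uint8));i=1+np.argmax(st[1:,4]);print(n,rect(c,l==i,.006))
print(im[100,378],im[125,390],im[112,365],im[135,375])
m=np.zeros((400,640),bool);m[88:155,335:412]=1
g=m&(hsv[...,1].astype(int)>95)&(im.max(2)<115)
k,l,st,_=cv2.connectedComponentsWithStats(g.astype(np.uint8));i=1+np.argmax(st[1:,4]);g=l==i
print(rect(c,g,.018),rect(c,g,.009),rect(c,g,0))
h=m&(im[...,0]>120)&(hsv[...,1]>80)
k,l,st,ce=cv2.connectedComponentsWithStats(h.astype(np.uint8));i=1+np.argmax(st[1:,4]);print("handle",st[i],plane(c,ce[i],.06),plane(c,ce[i],.045))
o=cv2.resize(im[80:160,330:420],None,fx=6,fy=6,interpolation=cv2.INTER_NEAREST);o2=o.copy();o2[cv2.resize(g[80:160,330:420].astype(np.uint8),None,fx=6,fy=6,interpolation=0)>0]=(255,0,255)
cv2.imwrite("pics/st.png",np.hstack([o,o2])[:,:800,::-1])
E
```

```text
sq [596.5, -377.0, 71.8, 71.6, 12.3]
ob [436.8, -379.7, 109.3, 61.4, 77.7]
[69 52 42] [133 106  72] [74 57 45] [77 58 47]
[589.1, -182.1, 51.5, 25.9, 53.0] [590.1, -180.5, 52.8, 26.5, 53.0] [591.1, -178.9, 54.0, 27.1, 53.0]
handle [378 114  21  22 360] [[ 0.60034006 -0.19205795  0.06      ]] [[ 0.60274048 -0.18946634  0.045     ]]
```

View pics/st.png

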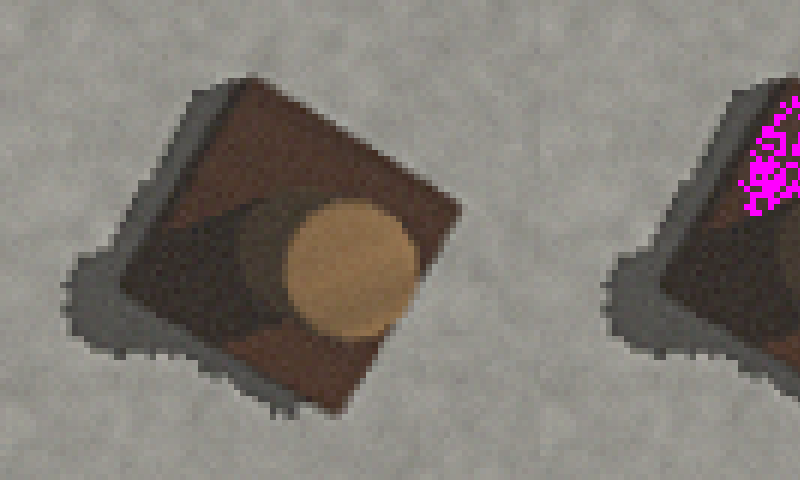

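The crop confirms this is the stamp. The foot's corners in the crop are at (256,76), (462,207) and (342,412), and the handle top circle is centred at (353,268).

```bash
python3 - <<'E'
from h import *
f=np.load("w2.npz");c=("wrist",f["K"],f["p"],f["R"])
q=np.array([(256,76),(462,207),(342,412),(353,268)])/6+(330-.5,80-.5)
w=plane(c,q[:3],.018);h=plane(c,q[3],.070)
for a,b in((0,1),(1,2)):
    d=(w[b]-w[a])[:2];print(np.linalg.norm(d),np.degrees(np.arctan2(d[1],d[0])))
print("ctr",(w[0]+w[2])/2,"handle",h)
# glue/stamp etc. heights from two views: stamp handle top
C=cam("scene")
goto(0.600,-0.194,0.42,0)
E
```

```text
0.049850813650604155 37.56215070581637
0.04920682527673202 -51.27883399353461
ctr [ 0.59882335 -0.19305499  0.018     ] handle [[ 0.59863951 -0.19359484  0.07      ]]
xyz [0.276 0.356 0.005] twist [0.    0.    1.122]
xyz [0.276 0.356 0.005] twist [-0.     0.    -1.878]
```

>>> {"api": "jog_arm", "payload": {
  "grip": [-1,-1,-1,-1,-1,-1,-1,-1],
  "xyz": [
    [0.282,0.356,0],
    [0.282,0.356,0],
    [0.282,0.356,0],
    [0.282,0.356,0.4],
    [0.282,0.356,0.65],
    [0.282,0.356,0.65],
    [0.282,0.356,0.65],
    [0.282,0.356,0.65]
  ],
  "twist": [
    [0,0,0],
    [0,0,0],
    [0,0,0],
    [0,0,0],
    [0,0,0],
    [0,0,0],
    [0,0,0],
    [0,0,0]
  ],
  "force": 60
}}

```text
time_s: 7.35
tcp_pos: [0.5994, -0.1947, 0.2913]
orientation: [-0.619, -3.08, 0.0]
ft_force: [-0.7, 0.8, 0.5]
gripper_width: 0.0857
grip_force: 0.0
```

```bash
python3 - <<'E'
from h import *
c=cam("wrist");im=arm.camera("wrist");cv2.imwrite("pics/w3.png",im[100:,120:520][:,:,::-1]);goto(0.5988,-0.1935,0.2,67.4)
p,R=tool();print(p,R[:,1])
E
```

```text
xyz [0.009 0.004 0.462] twist [ 0.     0.002 -0.002]
xyz [0.009 0.004 0.462] twist [ 0.004 -0.     2.998]
[ 0.59990081 -0.19484976  0.29246969] [3.86585972e-01 9.22253362e-01 1.47426170e-04]
```

View pics/w3.png

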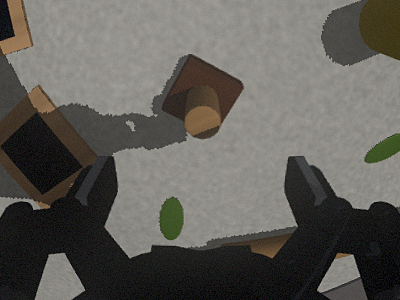

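The handle, at (203,120) in the crop, is centred between the fingers. I descend and grip.

>>> {"api": "jog_arm", "payload": {
  "grip": [-1,-1,-1,-1,0.9,0.9,0.9,0.9,0.9,0.9,0.9],
  "xyz": [
    [0.005,0.002,0.2],
    [0.005,0.002,0.4],
    [0.005,0.002,0.46],
    [0.005,0.002,0.46],
    [0.005,0.002,0.46],
    [0.005,0.002,0.46],
    [0.005,0.002,0.46],
    [0.005,0.002,0.46],
    [0.005,0.002,0.46],
    [0.005,0.002,0.46],
    [0.005,0.002,0.46]
  ],
  "twist": [
    [0,0,0],
    [0,0,0],
    [0,0,0],
    [0,0,0],
    [0,0,0],
    [0,0,0],
    [0,0,0],
    [0,0,0],
    [0,0,0],
    [0,0,0],
    [0,0,0]
  ],
  "force": 60
}}

```text
time_s: 8.5
tcp_pos: [0.5987, -0.1938, 0.1999]
orientation: [0.619, 3.078, -0.0]
ft_force: [-1.2, 0.7, 7.3]
gripper_width: 0.0251
grip_force: 58.5
```

>>> {"api": "jog_arm", "payload": {
  "grip": [0.9,0.9,0.9,0.9,0.9,0.9,0.9,0.9,0.9,0.9,0.9],
  "xyz": [
    [0,0,-0.2],
    [0,0,-0.4],
    [-0.08,-0.2,-0.4],
    [-0.165,-0.41,-0.4],
    [-0.25,-0.62,-0.4],
    [-0.342,-0.85,-0.4],
    [-0.342,-0.85,-0.4],
    [-0.342,-0.85,-0.4],
    [-0.342,-0.85,-0.4],
    [-0.342,-0.85,-0.4],
    [-0.342,-0.85,-0.4]
  ],
  "twist": [
    [0,0,0],
    [0,0,0],
    [0,0,0.1],
    [0,0,0.2],
    [0,0,0.32],
    [0,0,0.43],
    [0,0,0.43],
    [0,0,0.43],
    [0,0,0.43],
    [0,0,0.43],
    [0,0,0.43]
  ]
}}

```text
time_s: 9.6
tcp_pos: [0.5959, -0.3756, 0.2788]
orientation: [-1.288, -2.865, -0.0]
ft_force: [0.1, 0.2, -1.0]
gripper_width: 0.0249
grip_force: 59.2
```

```bash
python3 - <<'E'
from h import *
c=cam("wrist");im=arm.camera("wrist");np.savez("w4.npz",im=im,K=c[1],p=c[2],R=c[3]);cv2.imwrite("pics/w4.png",cv2.resize(im[60:310,170:470],None,fx=2,fy=2)[:,:,::-1]);goto(0.5963,-0.3768,0.207,67.4-25.8)
p,R=tool();print(p,R[:,1],arm.read_state()["gripper_width"])
E
```

```text
xyz [-0.005 -0.002  0.359] twist [-0.    -0.    -0.001]
xyz [-0.005 -0.002  0.359] twist [-0.     0.     2.999]
[ 0.59592645 -0.37578639  0.27881536] [ 7.48269503e-01  6.63394868e-01 -1.25378848e-06] 0.024672741114909722
```

View pics/w4.png

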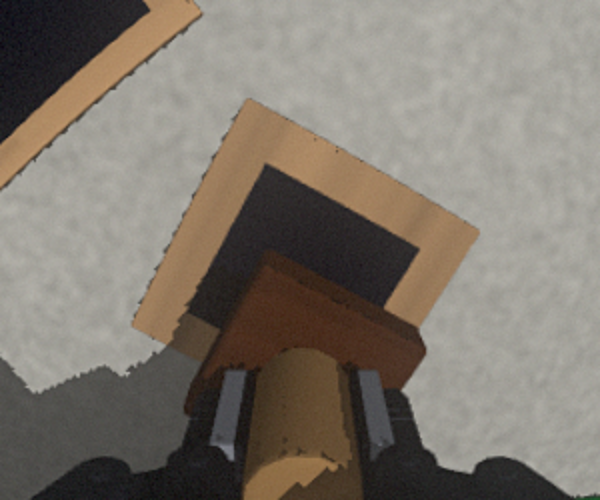

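The held stamp's foot edge, from (270,255) to (418,335), runs parallel to the painted edge, from (265,165) to (420,248). I lower it.

>>> {"api": "jog_arm", "payload": {
  "grip": [0.9,0.9,0.9,0.9,0.9,0.9,0.9],
  "xyz": [
    [-0.004,-0.004,0.15],
    [-0.004,-0.004,0.3],
    [-0.004,-0.004,0.345],
    [-0.004,-0.004,0.355],
    [-0.004,-0.004,0.365],
    [-0.004,-0.004,0.368],
    [-0.004,-0.004,0.368]
  ],
  "twist": [
    [0,0,0],
    [0,0,0],
    [0,0,0],
    [0,0,0],
    [0,0,0],
    [0,0,0],
    [0,0,0]
  ]
}}

```text
time_s: 10.35
tcp_pos: [0.5959, -0.3782, 0.2062]
orientation: [1.29, 2.863, -0.0]
ft_force: [-0.5, 0.5, 0.1]
gripper_width: 0.0242
grip_force: 59.6
```

>>> {"api": "jog_arm", "payload": {
  "grip": [0.9,0,-0.6,-1,-1,-1,-1,-1,-1,-1],
  "xyz": [
    [0,0,0.002],
    [0,0,0.002],
    [0,0,0.002],
    [0,0,0.002],
    [0,0,0.002],
    [0,0,-0.1],
    [0,0,-0.35],
    [0,0,-0.6],
    [0,0,-0.8],
    [0,0,-0.8]
  ],
  "twist": [
    [0,0,0],
    [0,0,0],
    [0,0,0],
    [0,0,0],
    [0,0,0],
    [0,0,0],
    [0,0,0],
    [0,0,0],
    [0,0,0],
    [0,0,0]
  ]
}}

```text
time_s: 11.35
tcp_pos: [0.5971, -0.379, 0.3724]
orientation: [1.287, 2.854, -0.003]
ft_force: [1.0, 0.7, 0.7]
gripper_width: 0.0854
grip_force: 0.0
```

```bash
python3 - <<'E'
from h import *
c=cam("wrist");im=arm.camera("wrist");np.savez("w5.npz",im=im,K=c[1],p=c[2],R=c[3]);cv2.imwrite("pics/w5.png",cv2.resize(im[100:300,200:440],None,fx=3,fy=3)[:,:,::-1])
p,R=tool();print(p,R[:,1],R[:,0])
E
```

```text
[ 0.5963165  -0.37847314  0.36893455] [0.74932919 0.66219542 0.00172722] [-0.66217554  0.74932293 -0.00622081]
```

View pics/w5.png

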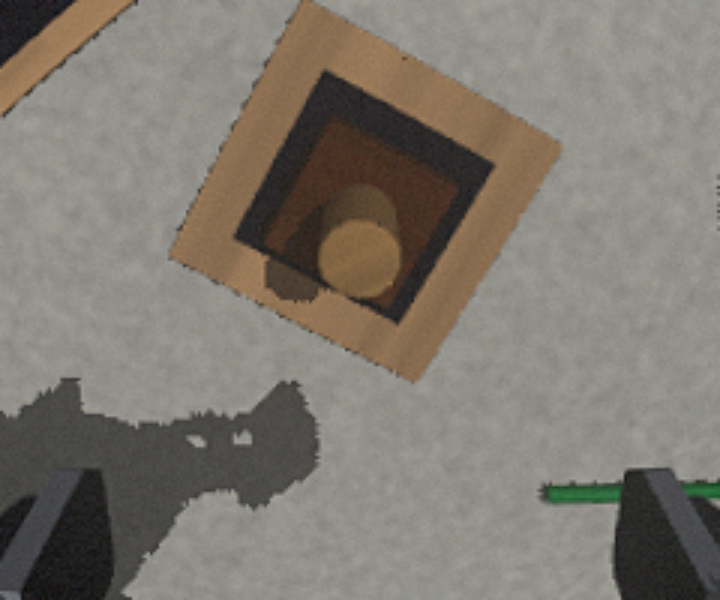

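```bash
python3 - <<'E'
from h import *
f=np.load("w5.npz");c=("wrist",f["K"],f["p"],f["R"])
px=lambda q:np.array(q)/3+(199.7,99.7)
d=plane(c,px([(323,70),(495,165),(399,323),(235,238)]),.006);ft=plane(c,px([(334,117),(462,190)]),.024);h=plane(c,px((359,259)),.076)
ang=lambda a,b:np.degrees(np.arctan2(*(b-a)[1::-1]))
print("sq",d.mean(0),ang(d[0],d[1]),ang(d[3],d[2]),"foot",ang(*ft),np.linalg.norm(ft[1]-ft[0]),"handle",h)
goto(.5861,.1883,.42,63.8+90);print(tool()[0])
E
```

```text
sq [ 0.59639556 -0.37675494  0.006     ] 12.602335634239198 12.6007792127211 foot 11.560714916653454 0.05143253599567712 handle [[ 0.59609407 -0.37858604  0.076     ]]
xyz [ 2.156  1.839 -0.266] twist [-0.005  0.006 -1.872]
xyz [ 2.156  1.839 -0.266] twist [0.005 0.004 1.128]
[ 0.5963165  -0.37847314  0.36893455]
```

The stamp stands within 2 mm and 1 degree of its square. Next is the block.

>>> {"api": "jog_arm", "payload": {
  "grip": [-1,-1,-1,-1,-1],
  "xyz": [
    [0.72,0.613,-0.1],
    [0.72,0.613,-0.1],
    [0.72,0.613,-0.1],
    [0.72,0.613,-0.1],
    [0.72,0.613,-0.1]
  ],
  "twist": [
    [0,0,0],
    [0,0,0],
    [0,0,0],
    [0,0,0],
    [0,0,0]
  ],
  "force": 40
}}

```text
time_s: 11.9
tcp_pos: [0.5916, -0.1846, 0.384]
orientation: [-1.285, -2.864, -0.002]
ft_force: [-0.2, -0.8, -0.2]
gripper_width: 0.0857
grip_force: 0.0
```

>>> {"api": "jog_arm", "payload": {
  "grip": [-1,-1,-1,-1,-1],
  "xyz": [
    [0.72,0.613,0],
    [0.72,0.613,0],
    [0.72,0.613,0],
    [0.72,0.613,0],
    [0.72,0.613,0]
  ],
  "twist": [
    [0,0,0],
    [0,0,0],
    [0,0,0],
    [0,0,0],
    [0,0,0]
  ]
}}

```text
time_s: 12.4
tcp_pos: [0.5881, 0.0038, 0.3836]
orientation: [-1.285, -2.864, -0.0]
ft_force: [0.5, 0.1, 0.7]
gripper_width: 0.085
grip_force: 0.0
```

>>> {"api": "jog_arm", "payload": {
  "grip": [-1,-1,-1,-1,-1,-1,-1,-1,-1],
  "xyz": [
    [0.72,0.613,0],
    [0.72,0.613,0],
    [0.72,0.613,0],
    [0.72,0.613,0],
    [0.72,0.613,0],
    [0.72,0.613,0],
    [0.72,0.613,0],
    [0.72,0.613,0],
    [0.72,0.613,0]
  ],
  "twist": [
    [0,0,1],
    [0,0,1],
    [0,0,1],
    [0,0,1],
    [0,0,1],
    [0,0,1],
    [0,0,1],
    [0,0,1],
    [0,0,1]
  ]
}}

```text
time_s: 13.3
tcp_pos: [0.5853, 0.1885, 0.3842]
orientation: [-2.548, -1.837, 0.002]
ft_force: [-1.0, 0.1, -0.0]
gripper_width: 0.0851
grip_force: 0.0
```

```bash
python3 - <<'E'
from h import *
c=cam("wrist");im=arm.camera("wrist");np.savez("w6.npz",im=im,K=c[1],p=c[2],R=c[3]);cv2.imwrite("pics/w6.png",im[:,:,::-1])
hsv=cv2.cvtColor(im,cv2.COLOR_RGB2HSV);m=cv2.inRange(hsv,(4,150,120),(20,255,255));m[:,:100]=0;print("orange",rect(c,m,.032))
cs,_=cv2.findContours(m,0,2);k=max(cs,key=cv2.contourArea);print(cv2.boundingRect(k))
goto(.5861,.1883,.18,63.8+90);print(tool()[0])
E
```

```text
orange [587.8, 189.0, 89.5, 40.7, 64.0]
(300, 131, 48, 84)
xyz [1.000e-03 5.000e-03 1.022e+00] twist [-1.000e-03 -1.000e-03 -2.869e+00]
xyz [1.000e-03 5.000e-03 1.022e+00] twist [-0.001  0.001  0.131]
[0.58526992 0.18856848 0.3843533 ]
```

View pics/w6.png

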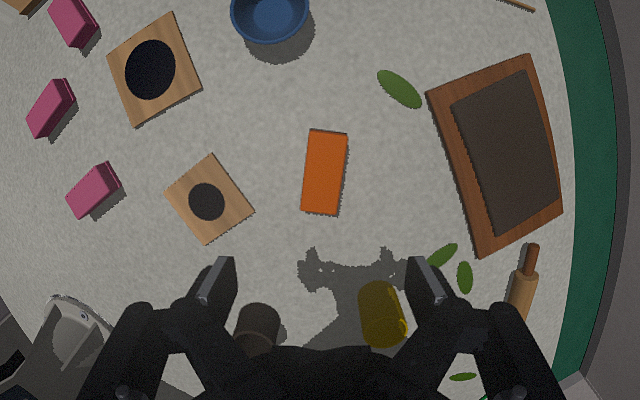

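The block, centred at (325,172), is clear of its neighbours, and both views agree on its top plane and size.

>>> {"api": "jog_arm", "payload": {
  "grip": [-1,-1,-1,-1,-1,-1,-1],
  "xyz": [
    [0.004,0.008,0.2],
    [0.004,0.008,0.45],
    [0.004,0.008,0.7],
    [0.004,0.008,0.85],
    [0.004,0.008,0.85],
    [0.004,0.008,0.85],
    [0.004,0.008,0.85]
  ],
  "twist": [
    [0,0,0.131],
    [0,0,0.131],
    [0,0,0.131],
    [0,0,0.131],
    [0,0,0.131],
    [0,0,0.131],
    [0,0,0.131]
  ]
}}

```text
time_s: 14.05
tcp_pos: [0.588, 0.1897, 0.2172]
orientation: [2.669, 1.656, 0.005]
ft_force: [1.2, -0.5, 0.3]
gripper_width: 0.0852
grip_force: 0.0
```

```bash
python3 - <<'E'
from h import *
goto(.587,.1888,.178,63.9+90);print(tool()[0])
E
```

```text
xyz [-0.007 -0.003  0.196] twist [-0.003 -0.004  2.996]
xyz [-0.007 -0.003  0.196] twist [ 0.002 -0.002 -0.004]
[0.58798394 0.18969698 0.21720054]
```

>>> {"api": "jog_arm", "payload": {
  "grip": [-1,-1,-1,0.6,0.6,0.6,0.6,0.6,0.6,0.6],
  "xyz": [
    [-0.004,-0.002,0.1],
    [-0.004,-0.002,0.185],
    [-0.004,-0.002,0.185],
    [-0.004,-0.002,0.185],
    [-0.004,-0.002,0.185],
    [-0.004,-0.002,0.185],
    [-0.004,-0.002,0.185],
    [-0.004,-0.002,0.185],
    [-0.004,-0.002,0.185],
    [-0.004,-0.002,0.185]
  ],
  "twist": [
    [0,0,0],
    [0,0,0],
    [0,0,0],
    [0,0,0],
    [0,0,0],
    [0,0,0],
    [0,0,0],
    [0,0,0],
    [0,0,0],
    [0,0,0]
  ],
  "force": 40
}}

```text
time_s: 15.05
tcp_pos: [0.5867, 0.1891, 0.1791]
orientation: [2.669, 1.656, 0.003]
ft_force: [-0.1, 0.1, 6.0]
gripper_width: 0.0415
grip_force: 41.7
```

>>> {"api": "jog_arm", "payload": {
  "grip": [0.6,0.6,0.6,0.6,0.6,0.6,0.6],
  "xyz": [
    [0,0,-0.2],
    [0,0,-0.4],
    [0,0,-0.6],
    [0,0,-0.8],
    [0,0,-0.8],
    [0,0,-0.8],
    [0,0,-0.8]
  ],
  "twist": [
    [0,0,0],
    [0,0,0],
    [0,0,0],
    [0,0,0],
    [0,0,0],
    [0,0,0],
    [0,0,0]
  ]
}}

```text
time_s: 15.75
tcp_pos: [0.5855, 0.1888, 0.3367]
orientation: [-2.669, -1.655, 0.003]
ft_force: [-0.1, 0.7, -2.4]
gripper_width: 0.0412
grip_force: 41.5
```

```bash
python3 - <<'E'
from h import *
c=cam("wrist");im=arm.camera("wrist");np.savez("w7.npz",im=im,K=c[1],p=c[2],R=c[3])
goto(.4368,-.3795,.34,77.8+90);print(tool()[0],tool()[1][:,:2],arm.read_state()["joint_positions"])
E
```

```text
xyz [-2.876  0.597 -0.013] twist [0.003 0.003 2.763]
xyz [-2.876  0.597 -0.013] twist [-0.002  0.002 -0.237]
[0.58551253 0.18875679 0.33637445] [[ 0.44458999  0.89572973]
 [ 0.89573179 -0.44459389]
 [-0.00207444 -0.0021252 ]] [ 3.09423529e-01  4.08981077e-01  1.71523858e+00 -1.10445699e-05
  1.02034279e+00  7.70149068e-01]
```

>>> {"api": "jog_arm", "payload": {
  "grip": [0.6,0.6,0.6,0.6,0.6],
  "xyz": [
    [-0.24,0.05,0],
    [-0.48,0.1,0],
    [-0.72,0.15,0],
    [-0.96,0.2,0],
    [-0.96,0.2,0]
  ],
  "twist": [
    [0,0,0],
    [0,0,0],
    [0,0,0],
    [0,0,0],
    [0,0,0]
  ]
}}

```text
time_s: 16.3
tcp_pos: [0.5345, -0.0051, 0.3364]
orientation: [-2.672, -1.65, 0.007]
ft_force: [-0.5, 1.3, -0.6]
gripper_width: 0.0416
grip_force: 41.4
```

>>> {"api": "jog_arm", "payload": {
  "grip": [0.6,0.6,0.6,0.6,0.6],
  "xyz": [
    [-0.24,0.05,0],
    [-0.48,0.1,0],
    [-0.72,0.15,0],
    [-0.96,0.2,0],
    [-0.96,0.2,0]
  ],
  "twist": [
    [0,0,0],
    [0,0,0],
    [0,0,0],
    [0,0,0],
    [0,0,0]
  ]
}}

```text
time_s: 16.8
tcp_pos: [0.4857, -0.1947, 0.3369]
orientation: [-2.673, -1.65, 0.003]
ft_force: [0.5, 0.6, -1.3]
gripper_width: 0.0411
grip_force: 41.3
```

>>> {"api": "jog_arm", "payload": {
  "grip": [0.6,0.6,0.6,0.6,0.6,0.6,0.6,0.6],
  "xyz": [
    [-0.24,0.05,0],
    [-0.48,0.1,0],
    [-0.72,0.15,0],
    [-0.956,0.197,0],
    [-0.956,0.197,0],
    [-0.956,0.197,0],
    [-0.956,0.197,0],
    [-0.956,0.197,0]
  ],
  "twist": [
    [0,0,-0.06],
    [0,0,-0.12],
    [0,0,-0.18],
    [0,0,-0.237],
    [0,0,-0.237],
    [0,0,-0.237],
    [0,0,-0.237],
    [0,0,-0.237]
  ]
}}

```text
time_s: 17.6
tcp_pos: [0.4379, -0.378, 0.3376]
orientation: [-2.442, -1.974, -0.0]
ft_force: [0.1, 0.2, -0.5]
gripper_width: 0.0415
grip_force: 41.3
```

```bash
python3 - <<'E'
from h import *
c=cam("wrist");im=arm.camera("wrist");np.savez("w8.npz",im=im,K=c[1],p=c[2],R=c[3]);cv2.imwrite("pics/w8.png",cv2.resize(im[40:320,140:500],None,fx=2,fy=2)[:,:,::-1])
goto(.4368,-.3793,.186,77.8+90);print(tool()[0])
hsv=cv2.cvtColor(im,cv2.COLOR_RGB2HSV);m=cv2.inRange(hsv,(4,150,100),(20,255,255));z=tool()[0][2]-.179+.032;print("orange",rect(c,m,z))
E
```

```text
xyz [-0.008 -0.004  0.759] twist [ 1.000e-03 -1.000e-03 -2.998e+00]
xyz [-0.008 -0.004  0.759] twist [-0.001 -0.     0.002]
[ 0.43793538 -0.37803838  0.3377805 ]
orange [441.5, -360.7, 63.9, 40.6, 77.9]
```

View pics/w8.png

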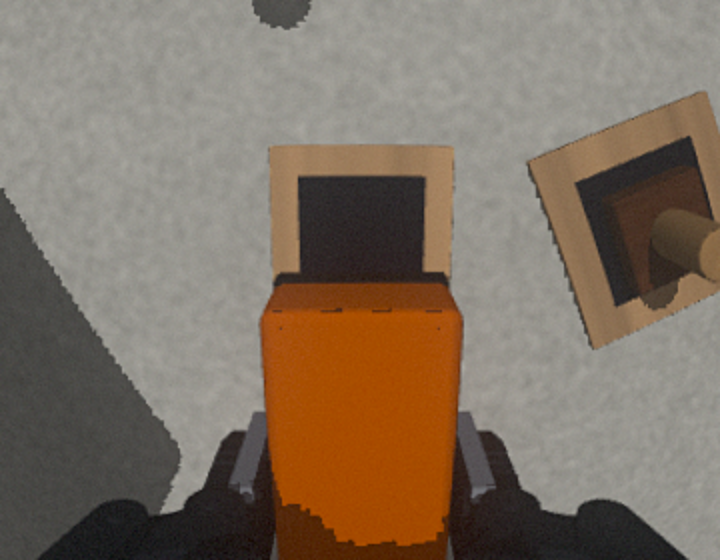

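The held block's front edge is at rows 285–305 and lines up with the painted oblong, whose sides are at columns 298 and 425. I lower it.

>>> {"api": "jog_arm", "payload": {
  "grip": [0.6,0.6,0.6,0.6,0.6,0.6,0.6,0.6],
  "xyz": [
    [-0.006,-0.003,0.2],
    [-0.006,-0.003,0.4],
    [-0.006,-0.003,0.6],
    [-0.006,-0.003,0.72],
    [-0.006,-0.003,0.75],
    [-0.006,-0.003,0.76],
    [-0.006,-0.003,0.767],
    [-0.006,-0.003,0.767]
  ],
  "twist": [
    [0,0,0],
    [0,0,0],
    [0,0,0],
    [0,0,0],
    [0,0,0],
    [0,0,0],
    [0,0,0],
    [0,0,0]
  ]
}}

```text
time_s: 18.45
tcp_pos: [0.4372, -0.3807, 0.1861]
orientation: [2.442, 1.972, 0.001]
ft_force: [-0.4, -0.4, -1.8]
gripper_width: 0.0415
grip_force: 41.4
```

>>> {"api": "jog_arm", "payload": {
  "grip": [0.6,0.2,-0.3,-1,-1,-1,-1,-1,-1,-1],
  "xyz": [
    [0,0,0.003],
    [0,0,0.003],
    [0,0,0.003],
    [0,0,0.003],
    [0,0,0.003],
    [0,0,-0.1],
    [0,0,-0.35],
    [0,0,-0.6],
    [0,0,-0.9],
    [0,0,-0.9]
  ],
  "twist": [
    [0,0,0],
    [0,0,0],
    [0,0,0],
    [0,0,0],
    [0,0,0],
    [0,0,0],
    [0,0,0],
    [0,0,0],
    [0,0,0],
    [0,0,0]
  ]
}}

```text
time_s: 19.45
tcp_pos: [0.4378, -0.3814, 0.3708]
orientation: [2.437, 1.968, 0.002]
ft_force: [1.2, -0.1, 0.2]
gripper_width: 0.0855
grip_force: 0.0
```

```bash
python3 - <<'E'
from h import *
c=cam("wrist");im=arm.camera("wrist");np.savez("w9.npz",im=im,K=c[1],p=c[2],R=c[3]);cv2.imwrite("pics/w9.png",im[:,:,::-1])
hsv=cv2.cvtColor(im,cv2.COLOR_RGB2HSV);m=cv2.inRange(hsv,(4,150,80),(20,255,255));print("orange",rect(c,m,.038))
print([(np.round(d["position"]),d["confidence"],rect(c,d["mask"],.006)) for d in arm.masks_of("pad_oblong","wrist")][:1])
print([(np.round(d["position"]),d["confidence"],plane(c,d["position"],0)) for d in arm.spot_point("glue","wrist")])
print([(np.round(d["position"]),d["confidence"]) for d in arm.masks_of("glue","wrist")])
p,R=tool();print(p,R[:,:2])
E
```

```text
orange [437.3, -380.2, 91.3, 41.0, 78.0]
[(array([295., 155.]), 0.67, [436.6, -379.1, 140.6, 92.0, 77.7])]
[]
[(array([274.,   7.]), 0.76)]
[ 0.43614949 -0.38005412  0.36350037] [[ 2.10930941e-01  9.77500320e-01]
 [ 9.77500695e-01 -2.10929887e-01]
 [ 7.27957297e-04 -1.30651006e-03]]
```

View pics/w9.png

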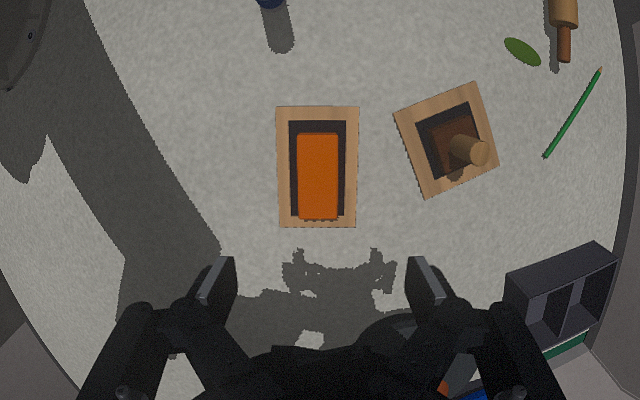

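The block sits at (318,176) inside its oblong, within 1 mm and 0.3 degrees. Next is the glue.

```bash
python3 - <<'E'
from h import *
C={n:cam(n) for n in("scene","side")};obs=[]
for n,q in zip(C,((248,177),(375,295))):
    im=arm.camera(n)
    m=[d for d in arm.masks_of("glue",n) if np.hypot(*(d["position"]-np.array(q)))<40][0]["mask"]
    v,u=np.nonzero(m);top=v.min();bot=v.max();print(n,u.min(),u.max(),top,bot)
    s=[d["position"] for d in arm.spot_point("glue",n) if np.hypot(*(d["position"]-np.array(q)))<25];print(s,plane(C[n],s[0],0) if s else "")
    if s: obs.append((C[n],s[0]))
if len(obs)==2: print(tri(obs))
# side: green cap
E
```

```text
scene 239 250 150 180
[[248.1, 176.9]] [[ 4.20984091e-01 -1.83363036e-01 -1.11022302e-16]]
side 365 382 266 298
[[374.4, 293.1]] [[ 0.43945074 -0.18432901  0.        ]]
(array([ 0.43143127, -0.18235164,  0.00644567]), [np.float64(7.441919318331607), np.float64(7.441919318331545)])
```

>>> {"api": "jog_arm", "payload": {
  "grip": [-1,-1,-1,-1,-1,-1],
  "xyz": [
    [0.62,-0.21,-0.17],
    [0.62,-0.21,-0.17],
    [0.62,-0.21,-0.17],
    [0.62,-0.21,-0.17],
    [0.62,-0.21,-0.17],
    [0.62,-0.21,-0.17]
  ],
  "twist": [
    [0,0,0],
    [0,0,0],
    [0,0,0],
    [0,0,0],
    [0,0,0],
    [0,0,0]
  ],
  "force": 40
}}

```text
time_s: 20.55
tcp_pos: [0.4219, -0.2509, 0.3984]
orientation: [2.445, 1.973, -0.0]
ft_force: [-0.2, 0.8, -0.3]
gripper_width: 0.0854
grip_force: 0.0
```

```bash
python3 - <<'E'
from h import *
c=cam("wrist");im=arm.camera("wrist");np.savez("w10.npz",im=im,K=c[1],p=c[2],R=c[3])
print([(np.round(d["position"]),d["confidence"],plane(c,d["position"],0)) for d in arm.spot_point("glue","wrist")])
L=arm.masks_of("glue","wrist")
for d in L: print(d["position"],d["confidence"],cv2.boundingRect(d["mask"].astype(np.uint8)))
u,v=map(int,L[0]["position"]);x0=max(u-60,0);y0=max(v-60,0);print(x0,y0)
cv2.imwrite("pics/w10.png",cv2.resize(im[y0:y0+120,x0:x0+120],None,fx=5,fy=5,interpolation=0)[:,:,::-1])
hsv=cv2.cvtColor(im,cv2.COLOR_RGB2HSV);m=cv2.inRange(hsv,(45,80,30),(85,255,255));m[:y0]=0;m[y0+120:]=0;m[:,:x0]=0;m[:,x0+120:]=0
cs,_=cv2.findContours(m,0,1);k=max(cs,key=cv2.contourArea);e=cv2.minEnclosingCircle(k);print("green",e,plane(c,e[0],.095))
p,R=tool();print(p,R[:,:2])
E
```

```text
[(array([316., 110.]), 0.93, array([[ 0.43074764, -0.18445815,  0.        ]]))]
[314.1, 115.4] 0.74 (297, 97, 34, 34)
254 55
green ((313.5, 113.19999694824219), 16.54972267150879) [[ 0.43027089 -0.18309339  0.095     ]]
[ 0.42172887 -0.25114618  0.39818947] [[ 2.11911538e-01  9.77288606e-01]
 [ 9.77288846e-01 -2.11911403e-01]
 [ 1.10242043e-04 -7.33478424e-04]]
```

View pics/w10.png

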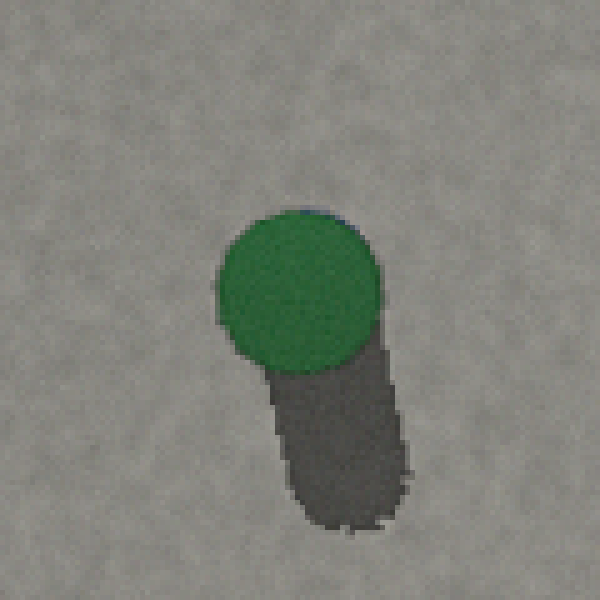

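The green cap, at (300,292) in the crop, is seen almost from straight above. Cap and base agree at (0.430, -0.184).

>>> {"api": "jog_arm", "payload": {
  "grip": [-1,-1,-1,-1,-1,-1,-1,-1,-1],
  "xyz": [
    [0.17,-0.015,0],
    [0.339,-0.03,0],
    [0.339,-0.03,0],
    [0.339,-0.03,0.2],
    [0.339,-0.03,0.4],
    [0.339,-0.03,0.6],
    [0.339,-0.03,0.8],
    [0.339,-0.03,0.915],
    [0.339,-0.03,0.915]
  ],
  "twist": [
    [0,0,0],
    [0,0,0],
    [0,0,0],
    [0,0,0],
    [0,0,0],
    [0,0,0],
    [0,0,0],
    [0,0,0],
    [0,0,0]
  ]
}}

```text
time_s: 21.6
tcp_pos: [0.4289, -0.183, 0.2127]
orientation: [-2.441, -1.969, 0.005]
ft_force: [0.5, 0.8, 0.2]
gripper_width: 0.0852
grip_force: 0.0
```

>>> {"api": "jog_arm", "payload": {
  "grip": [0.9,0.9,0.9,0.9,0.9,0.9,0.9],
  "xyz": [
    [0,0,0],
    [0,0,0],
    [0,0,0],
    [0,0,0],
    [0,0,0],
    [0,0,0],
    [0,0,0]
  ],
  "twist": [
    [0,0,0],
    [0,0,0],
    [0,0,0],
    [0,0,0],
    [0,0,0],
    [0,0,0],
    [0,0,0]
  ]
}}

```text
time_s: 22.3
tcp_pos: [0.4306, -0.183, 0.2169]
orientation: [2.443, 1.972, 0.001]
ft_force: [-1.5, -0.6, 8.1]
gripper_width: 0.0292
grip_force: 38.8
```

>>> {"api": "jog_arm", "payload": {
  "grip": [0.9,0.9,0.9,0.9,0.9,0.9],
  "xyz": [
    [0,0,-0.2],
    [0,0,-0.4],
    [0,0,-0.6],
    [0,0,-0.8],
    [0,0,-0.8],
    [0,0,-0.8]
  ],
  "twist": [
    [0,0,0],
    [0,0,0],
    [0,0,0],
    [0,0,0],
    [0,0,0],
    [0,0,0]
  ]
}}

```text
time_s: 22.9
tcp_pos: [0.4301, -0.1827, 0.3768]
orientation: [2.442, 1.972, 0.002]
ft_force: [-0.6, -0.0, -0.9]
gripper_width: 0.0292
grip_force: 39.8
```

```bash
python3 - <<'E'
from h import *
f=np.load("w1.png") if 0 else None
goto(.4366,.1958,.375,-12.2);print(tool()[0],arm.read_state()["gripper_width"])
E
```

```text
xyz [ 1.857 -0.367  0.007] twist [0.003 0.001 0.001]
xyz [ 1.857 -0.367  0.007] twist [-1.000e-03  4.000e-03 -2.999e+00]
[ 0.43010955 -0.18271516  0.37682246] 0.029199820578465163
```

>>> {"api": "jog_arm", "payload": {
  "grip": [0.9,0.9,0.9,0.9,0.9,0.9],
  "xyz": [
    [0.23,-0.046,0],
    [0.46,-0.092,0],
    [0.69,-0.138,0],
    [0.928,-0.183,0],
    [0.928,-0.183,0],
    [0.928,-0.183,0]
  ],
  "twist": [
    [0,0,0],
    [0,0,0],
    [0,0,0],
    [0,0,0],
    [0,0,0],
    [0,0,0]
  ]
}}

```text
time_s: 23.5
tcp_pos: [0.4329, 0.0074, 0.3744]
orientation: [-2.44, -1.977, 0.003]
ft_force: [0.9, -0.2, -0.5]
gripper_width: 0.0289
grip_force: 39.8
```

>>> {"api": "jog_arm", "payload": {
  "grip": [0.9,0.9,0.9,0.9,0.9,0.9,0.9],
  "xyz": [
    [0.23,-0.046,0],
    [0.46,-0.092,0],
    [0.69,-0.138,0],
    [0.928,-0.183,0],
    [0.928,-0.183,0],
    [0.928,-0.183,0],
    [0.928,-0.183,0]
  ],
  "twist": [
    [0,0,0],
    [0,0,0],
    [0,0,0],
    [0,0,0],
    [0,0,0],
    [0,0,0],
    [0,0,0]
  ]
}}

```text
time_s: 24.2
tcp_pos: [0.4369, 0.1939, 0.375]
orientation: [2.446, 1.971, -0.003]
ft_force: [0.2, -0.6, -1.3]
gripper_width: 0.0289
grip_force: 39.8
```

```bash
python3 - <<'E'
from h import *
c=cam("wrist");im=arm.camera("wrist");cv2.imwrite("pics/w11.png",cv2.resize(im[60:320,140:500],None,fx=2,fy=2)[:,:,::-1])
for d in arm.masks_of("pad_small_round","wrist")[:1]: print(rect(c,d["mask"],.006))
goto(.4366,.1958,.375,-12.2);print(tool()[0])
# disc centre from w1 picture is re-used: dark disc fit there
w=cv2.imread("pics/w1.png");g=(w.max(2)<50).astype(np.uint8);_,l,st,ce=cv2.connectedComponentsWithStats(g)
i=l[153,311];j=l[97,438];print(st[i],ce[i],st[j],ce[j])
E
```

```text
[436.8, 196.0, 91.1, 91.2, 14.9]
xyz [ 0.009 -0.004  0.002] twist [-0.001  0.001 -0.002]
xyz [ 0.009 -0.004  0.002] twist [1.000e-03 1.000e-03 2.998e+00]
[0.4369956  0.19389294 0.37533473]
[ 291  134   39   39 1076] [310.36895911 153.04182156] [ 413   68   53   57 1776] [438.98704955  97.53209459]
```

View pics/w11.png

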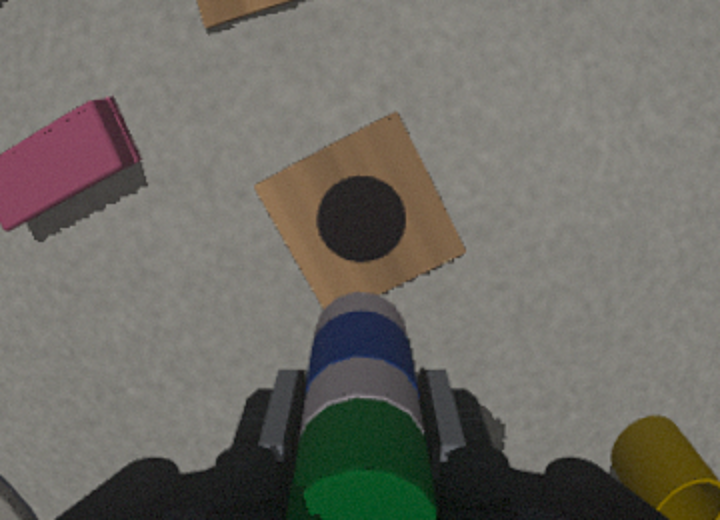

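The glue is held upright at (362,440), with the disc at (361,219) in line ahead of it. I lower it.

>>> {"api": "jog_arm", "payload": {
  "grip": [0.9,0.9,0.9,0.9,0.9,0.9,0.9,0.9],
  "xyz": [
    [0.008,-0.002,0.2],
    [0.008,-0.002,0.4],
    [0.008,-0.002,0.6],
    [0.008,-0.002,0.72],
    [0.008,-0.002,0.75],
    [0.008,-0.002,0.76],
    [0.008,-0.002,0.767],
    [0.008,-0.002,0.767]
  ],
  "twist": [
    [0,0,0],
    [0,0,0],
    [0,0,0],
    [0,0,0],
    [0,0,0],
    [0,0,0],
    [0,0,0],
    [0,0,0]
  ]
}}

```text
time_s: 25.1
tcp_pos: [0.4374, 0.1972, 0.2235]
orientation: [2.444, 1.973, 0.003]
ft_force: [0.4, -0.3, -0.1]
gripper_width: 0.029
grip_force: 39.8
```

>>> {"api": "jog_arm", "payload": {
  "grip": [0.9,0.5,0.2,-0.3,-1,-1,-1,-1,-1,-1,-1,-1],
  "xyz": [
    [0,0,0.003],
    [0,0,0.003],
    [0,0,0.003],
    [0,0,0.003],
    [0,0,0.003],
    [0,0,0.003],
    [0,0,-0.1],
    [0,0,-0.35],
    [0,0,-0.6],
    [0,0,-0.85],
    [0,0,-0.95],
    [0,0,-0.95]
  ],
  "twist": [
    [0,0,0],
    [0,0,0],
    [0,0,0],
    [0,0,0],
    [0,0,0],
    [0,0,0],
    [0,0,0],
    [0,0,0],
    [0,0,0],
    [0,0,0],
    [0,0,0],
    [0,0,0]
  ]
}}

```text
time_s: 26.3
tcp_pos: [0.4375, 0.1975, 0.4157]
orientation: [2.443, 1.972, 0.01]
ft_force: [0.6, 1.1, 0.1]
gripper_width: 0.0854
grip_force: 0.0
```

```bash
python3 - <<'E'
from h import *
c=cam("wrist");im=arm.camera("wrist");cv2.imwrite("pics/w12.png",im[:,:,::-1])
hsv=cv2.cvtColor(im,cv2.COLOR_RGB2HSV)
m=cv2.inRange(hsv,(45,80,30),(85,255,255));m[:120]=0;m[290:]=0;m[:,:220]=0;m[:,420:]=0
cs,_=cv2.findContours(m,0,1);k=max(cs,key=cv2.contourArea);e=cv2.minEnclosingCircle(k);print("green",e,plane(c,e[0],.101))
for t in("pad_small_round","pad_large_round"):
  for d in arm.masks_of(t,"wrist")[:1]: print(t,d["position"],rect(c,d["mask"],.006))
p,R=tool();print(p,R[:,:2])
print([(d["position"],d["confidence"],plane(c,d["position"],0)) for d in arm.spot_point("cup","wrist")])
E
```

```text
green ((318.28570556640625, 182.7142791748047), 17.122106552124023) [[0.43773915 0.2005711  0.101     ]]
pad_small_round [320.0, 152.9] [436.9, 196.2, 91.6, 91.0, 15.2]
pad_large_round [278.8, 33.5] [428.3, 377.5, 110.0, 111.2, 3.8]
[0.43631736 0.19695054 0.41112347] [[ 0.21091544  0.97750307]
 [ 0.9775038  -0.21091669]
 [-0.00099539 -0.00137924]]
[([450.1, 273.5], 0.83, array([[ 6.01852579e-01, -1.23829957e-02, -5.55111512e-17]]))]
```

>>> {"api": "jog_arm", "payload": {
  "grip": [-1,-1,-1,-1,-1,-1],
  "xyz": [
    [-0.57,0.517,0],
    [-0.57,0.517,0],
    [-0.57,0.517,0],
    [-0.57,0.517,0],
    [-0.57,0.517,0],
    [-0.57,0.517,0]
  ],
  "twist": [
    [0,0,0],
    [0,0,0],
    [0,0,0],
    [0,0,0],
    [0,0,0],
    [0,0,0]
  ],
  "force": 25
}}

```text
time_s: 27.1
tcp_pos: [0.5132, 0.0644, 0.411]
orientation: [-2.443, -1.972, 0.003]
ft_force: [-0.3, 0.8, -0.2]
gripper_width: 0.0855
grip_force: 0.0
```

>>> {"api": "jog_arm", "payload": {
  "grip": [-1,-1,-1,-1,-1,-1,-1],
  "xyz": [
    [-0.57,0.517,0],
    [-0.57,0.517,0],
    [-0.57,0.517,0],
    [-0.57,0.517,0],
    [-0.57,0.517,0],
    [-0.57,0.517,0],
    [-0.57,0.517,0]
  ],
  "twist": [
    [0,0,0],
    [0,0,0],
    [0,0,0],
    [0,0,0],
    [0,0,0],
    [0,0,0],
    [0,0,0]
  ]
}}

```text
time_s: 27.8
tcp_pos: [0.5902, -0.0676, 0.4122]
orientation: [-2.442, -1.975, 0.0]
ft_force: [-1.3, 0.7, 0.3]
gripper_width: 0.0856
grip_force: 0.0
```

```bash
cat > cup.py <<'E'
from h import *
c=cam("wrist");im=arm.camera("wrist");np.savez("w13.npz",im=im,K=c[1],p=c[2],R=c[3])
print([(d["position"],d["confidence"],plane(c,d["position"],0)) for d in arm.spot_point("cup","wrist")])
hsv=cv2.cvtColor(im,cv2.COLOR_RGB2HSV);m=cv2.inRange(hsv,(20,150,40),(35,255,255));print(cv2.boundingRect(m))
for d in arm.masks_of("cup","wrist")[:1]:
    print(d["position"],d["confidence"],cv2.boundingRect(d["mask"].astype(np.uint8)),rect(c,d["mask"],.078))
p,R=tool();print(p,R[:,:2])
E
python3 cup.py
```

```text
[]
(166, 26, 183, 317)
[318.7, 121.4] 0.69 (293, 94, 55, 55) [601.7, -9.9, 53.3, 52.8, 77.9]
[ 0.59050115 -0.06817746  0.41246964] [[ 2.09453209e-01  9.77818668e-01]
 [ 9.77818662e-01 -2.09453217e-01]
 [ 1.36464582e-04  5.09660528e-05]]
```

>>> {"api": "jog_arm", "payload": {
  "grip": [-1,-1,-1,-1,-1,-1,-1,-1,-1],
  "xyz": [
    [0.15,-0.004,0],
    [0.294,-0.004,0],
    [0.294,-0.004,0],
    [0.294,-0.004,0.2],
    [0.294,-0.004,0.4],
    [0.294,-0.004,0.6],
    [0.294,-0.004,0.8],
    [0.294,-0.004,0.95],
    [0.294,-0.004,0.95]
  ],
  "twist": [
    [0,0,0],
    [0,0,0],
    [0,0,0],
    [0,0,0],
    [0,0,0],
    [0,0,0],
    [0,0,0],
    [0,0,0],
    [0,0,0]
  ]
}}

```text
time_s: 28.85
tcp_pos: [0.6003, -0.0118, 0.2185]
orientation: [-2.441, -1.971, 0.009]
ft_force: [-0.4, 0.1, 0.5]
gripper_width: 0.0853
grip_force: 0.0
```

>>> {"api": "jog_arm", "payload": {
  "grip": [-1,-1,0,0.6,0.6,0.6,0.6,0.6,0.6],
  "xyz": [
    [0,0,0.11],
    [0,0,0.11],
    [0,0,0.11],
    [0,0,0.11],
    [0,0,0.11],
    [0,0,0.11],
    [0,0,0.11],
    [0,0,0.11],
    [0,0,0.11]
  ],
  "twist": [
    [0,0,0],
    [0,0,0],
    [0,0,0],
    [0,0,0],
    [0,0,0],
    [0,0,0],
    [0,0,0],
    [0,0,0],
    [0,0,0]
  ],
  "force": 25
}}

```text
time_s: 29.75
tcp_pos: [0.6032, -0.0117, 0.2022]
orientation: [2.443, 1.972, 0.003]
ft_force: [-1.4, -0.0, 7.3]
gripper_width: 0.0544
grip_force: 27.1
```

>>> {"api": "jog_arm", "payload": {
  "grip": [0.6,0.6,0.6,0.6,0.6,0.6],
  "xyz": [
    [0,0,-0.2],
    [0,0,-0.4],
    [0,0,-0.6],
    [0,0,-0.8],
    [0,0,-0.8],
    [0,0,-0.8]
  ],
  "twist": [
    [0,0,0],
    [0,0,0],
    [0,0,0],
    [0,0,0],
    [0,0,0],
    [0,0,0]
  ]
}}

```text
time_s: 30.35
tcp_pos: [0.6025, -0.0117, 0.362]
orientation: [2.443, 1.972, 0.004]
ft_force: [-0.3, -0.6, -1.1]
gripper_width: 0.0539
grip_force: 27.0
```

```bash
python3 - <<'E'
from h import *
goto(.4284,.3777,.36,-12.2);print(tool()[0],arm.read_state()["gripper_width"])
E
```

```text
xyz [ 1.72  -1.262  0.007] twist [ 0.003 -0.001  0.   ]
xyz [ 1.72  -1.262  0.007] twist [ 1.e-03  5.e-03 -3.e+00]
[ 0.60253935 -0.01169853  0.36202725] 0.05394164732607737
```

>>> {"api": "jog_arm", "payload": {
  "grip": [0.6,0.6,0.6,0.6,0.6,0.6,0.6],
  "xyz": [
    [0.18,-0.13,0],
    [0.36,-0.26,0],
    [0.54,-0.39,0],
    [0.7,-0.52,0],
    [0.86,-0.631,0],
    [0.86,-0.631,0],
    [0.86,-0.631,0]
  ],
  "twist": [
    [0,0,0],
    [0,0,0],
    [0,0,0],
    [0,0,0],
    [0,0,0],
    [0,0,0],
    [0,0,0]
  ]
}}

```text
time_s: 31.05
tcp_pos: [0.5146, 0.1836, 0.3591]
orientation: [-2.442, -1.976, 0.003]
ft_force: [1.0, -0.4, -0.3]
gripper_width: 0.0544
grip_force: 27.0
```

>>> {"api": "jog_arm", "payload": {
  "grip": [0.6,0.6,0.6,0.6,0.6,0.6,0.6,0.6],
  "xyz": [
    [0.18,-0.13,0],
    [0.36,-0.26,0],
    [0.54,-0.39,0],
    [0.7,-0.52,0],
    [0.86,-0.631,0],
    [0.86,-0.631,0],
    [0.86,-0.631,0],
    [0.86,-0.631,0]
  ],
  "twist": [
    [0,0,0],
    [0,0,0],
    [0,0,0],
    [0,0,0],
    [0,0,0],
    [0,0,0],
    [0,0,0],
    [0,0,0]
  ]
}}

```text
time_s: 31.85
tcp_pos: [0.429, 0.3765, 0.3597]
orientation: [2.445, 1.972, -0.002]
ft_force: [0.6, -0.6, -0.7]
gripper_width: 0.0547
grip_force: 27.0
```

```bash
python3 - <<'E'
from h import *
c=cam("wrist");im=arm.camera("wrist")
for d in arm.masks_of("pad_large_round","wrist")[:1]: print(d["position"],rect(c,d["mask"],.006))
g=(im.max(2)<50).astype(np.uint8);g[230:]=0;n,l,st,ce=cv2.connectedComponentsWithStats(g)
for i in range(1,n):
    if st[i,4]>300: print(st[i],plane(c,ce[i],.006))
hsv=cv2.cvtColor(im,cv2.COLOR_RGB2HSV);m=cv2.inRange(hsv,(20,150,40),(35,255,255));print("cup",cv2.boundingRect(m),tool()[0])
goto(.4284,.3777,.36,-12.2)
E
```

```text
[323.8, 160.3] [428.1, 378.4, 109.8, 110.6, 3.4]
[ 285  139   70   58 3162] [[0.42887072 0.38316693 0.006     ]]
cup (0, 5, 569, 359) [0.42905726 0.37647215 0.36001855]
xyz [ 0.005 -0.005  0.   ] twist [-0.     0.001 -0.001]
xyz [ 0.005 -0.005  0.   ] twist [1.000e-03 0.000e+00 2.999e+00]
```

>>> {"api": "jog_arm", "payload": {
  "grip": [0.6,0.6,0.6,0.6,0.6,0.6,0.6,0.6],
  "xyz": [
    [0.007,-0.004,0.2],
    [0.007,-0.004,0.4],
    [0.007,-0.004,0.6],
    [0.007,-0.004,0.72],
    [0.007,-0.004,0.75],
    [0.007,-0.004,0.76],
    [0.007,-0.004,0.767],
    [0.007,-0.004,0.767]
  ],
  "twist": [
    [0,0,0],
    [0,0,0],
    [0,0,0],
    [0,0,0],
    [0,0,0],
    [0,0,0],
    [0,0,0],
    [0,0,0]
  ]
}}

```text
time_s: 32.75
tcp_pos: [0.4285, 0.3791, 0.2081]
orientation: [2.445, 1.972, 0.002]
ft_force: [0.3, 0.0, -0.6]
gripper_width: 0.0543
grip_force: 26.7
```

>>> {"api": "jog_arm", "payload": {
  "grip": [0.6,0.2,0,-0.4,-1,-1,-1,-1,-1,-1,-1,-1],
  "xyz": [
    [0,0,0.003],
    [0,0,0.003],
    [0,0,0.003],
    [0,0,0.003],
    [0,0,0.003],
    [0,0,0.003],
    [0,0,-0.1],
    [0,0,-0.35],
    [0,0,-0.6],
    [0,0,-0.85],
    [0,0,-0.95],
    [0,0,-0.95]
  ],
  "twist": [
    [0,0,0],
    [0,0,0],
    [0,0,0],
    [0,0,0],
    [0,0,0],
    [0,0,0],
    [0,0,0],
    [0,0,0],
    [0,0,0],
    [0,0,0],
    [0,0,0],
    [0,0,0]
  ]
}}

```text
time_s: 33.95
tcp_pos: [0.4285, 0.38, 0.4008]
orientation: [-2.444, -1.973, -0.011]
ft_force: [0.6, 0.4, -0.2]
gripper_width: 0.085
grip_force: 0.0
```

>>> {"api": "jog_arm", "payload": {
  "grip": [-1,-1,-1,-1,-1],
  "xyz": [
    [-0.7,0,-0.2],
    [-0.7,0,-0.2],
    [-0.7,0,-0.2],
    [-0.7,0,-0.2],
    [-0.7,0,-0.2]
  ],
  "twist": [
    [0,0,0],
    [0,0,0],
    [0,0,0],
    [0,0,0],
    [0,0,0]
  ]
}}

```text
time_s: 34.45
tcp_pos: [0.3981, 0.2418, 0.4363]
orientation: [-2.446, -1.971, 0.0]
ft_force: [0.5, 0.2, -0.1]
gripper_width: 0.0854
grip_force: 0.0
```

```bash
python3 - <<'E'
from h import *
w=arm.camera("wrist");s=arm.camera("side");z=cv2.resize(w[0:300,100:500],None,fx=1,fy=1)
e=cv2.resize(s[60:310,190:490],(400,300))
f=cv2.resize(s[260:400,340:540],(400,280));g=cv2.resize(arm.camera("scene")[130:300,130:450],(400,280))
cv2.imwrite("pics/fin.png",np.vstack([np.hstack([z,e]),np.hstack([f,g])])[:,:,::-1])
print(tool()[0])
c=cam("wrist")
for t in("pad_large_round","pad_small_round"):
  for d in arm.masks_of(t,"wrist")[:1]: print(t,d["position"],rect(c,d["mask"],.006))
for t in("cup","glue"):
  print(t,[(d["position"],d["confidence"],plane(c,d["position"],.006)) for d in arm.spot_point(t,"wrist")])
E
```

```text
[0.39847339 0.24321562 0.43598901]
pad_large_round [319.3, 72.3] [427.6, 378.9, 112.6, 112.0, 3.0]
pad_small_round [346.8, 180.5] [436.3, 197.8, 92.1, 93.2, 15.6]
cup [([321.5, 48.0], 0.79, array([[0.42994458, 0.38585362, 0.006     ]]))]
glue [([355.9, 187.0], 0.85, array([[0.43694297, 0.19725236, 0.006     ]]))]
```

View pics/fin.png

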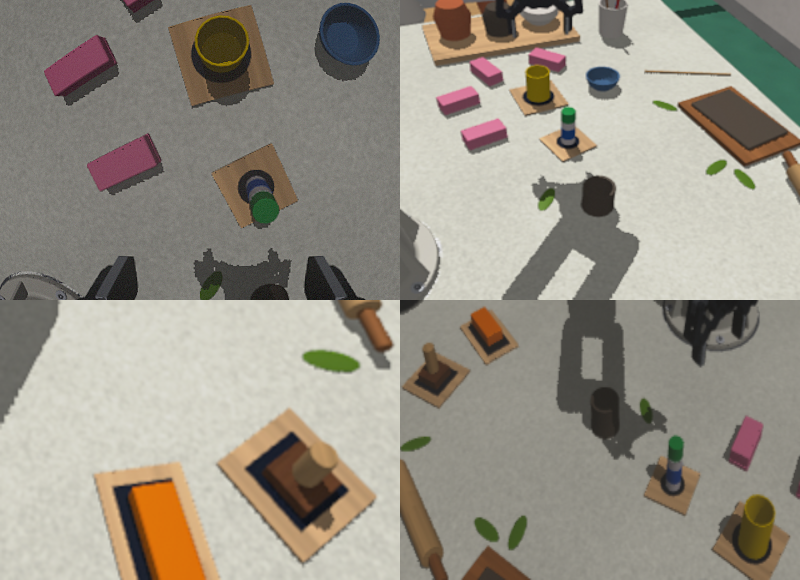

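All four stand upright inside their shapes: cup (220,50), glue (262,195), block (160,530), stamp (305,480). I check the cup's and glue's centring with a silhouette fit.

```bash
python3 - <<'E'
from h import *
def proj(c,X):
    n,K,p,R=c;q=(X-p)@R;th=np.arctan2(np.hypot(q[:,0],q[:,1]),q[:,2]);r=np.hypot(q[:,0],q[:,1]);f=K[0,0]
    s=(th/r)[:,None]*q[:,:2] if n=="wrist" else q[:,:2]/q[:,2:];return s*f+K[:2,2]
a=np.linspace(0,2*np.pi,60)
for cn in("wrist","scene"):
  c=cam(cn);im=arm.camera(cn)
  for t,(x0,y0),r,h in(("cup",(.428,.3785),.028,.078),("glue",(.4368,.1965),.015,.095)):
    L=arm.masks_of(t,cn)
    if not L: print(cn,t,"-");continue
    M=L[0]["mask"];best=(0,)
    for dx in range(-10,11):
      for dy in range(-10,11):
        X=np.vstack([np.c_[x0+dx/1e3+r*np.cos(a),y0+dy/1e3+r*np.sin(a),np.full(60,z)] for z in(.006,.006+h)])
        k=cv2.convexHull(np.round(proj(c,X)*16).astype(np.int32));I=np.zeros((400,640),np.uint8);cv2.fillConvexPoly(I,k,1,8,4)
        iou=(M&(I>0)).sum()/(M|(I>0)).sum();best=max(best,(iou,dx,dy))
    print(cn,t,L[0]["position"],best)
E
```

```text
wrist cup [320.0, 40.8] (np.float64(0.9389523434423002), 1, 2)
wrist glue [359.6, 202.7] (np.float64(0.9048013245033113), 0, 2)
scene cup [413.3, 266.3] (np.float64(0.8946808510638298), -4, 3)
scene glue [352.9, 227.4] (np.float64(0.9256756756756757), -1, 2)
```

Both are within about 2–3 mm of centre, and the tool touches nothing. I hand in.

```bash
python3 -c "
from station import arm
print(arm.job_done())"
```

```text
the job is handed in; nothing more can be done
None
```

I handed the job in at about 35 s: the stamp, block, glue stick and cup all stand upright in the middle of their matching pads (about 1–3 mm off by camera; one scene-view fit put the cup 5 mm off), with the stamp and block squared to within about 1°; I never touched the clay pot or bowl, and no verdict was returned.

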